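Ready the cordial filler: right the fallen bottle, set the valve two turns open

TASK

Get the bench filler ready for bottling: stand the amber bottle that has tipped back over the guide rail upright again in its gap in the lane and let go of it, without shifting or knocking over the other three bottles. Then take the black revolving handle of the red valve wheel, screw the valve clockwise fully shut against its stop, back it off exactly two full turns, and finish there with the handle still held in the fingers, ready to shut it off.

Things in the scene. Friction and masses are not known exactly. Their poses are not given: they have to be found in the camera images.
- filler: Bench bottle filler, fixed: in front a bottle lane along its own y; behind it (+x) a tank, pipe, brass valve and spout. Origin on the worktop, z up. Level 16 mm pipe along x at y = -0.185, z = 0.165 m, from the tank (142 mm wide, axis x = 0.18, y = -0.185, top 0.286 m) to the spout over the lane (x = -0.10, y = -0.185, nozzle end z = 0.136 m).
- lane_mid (a point): Centre of the lane floor, 8 mm above the worktop; axes as the filler's. Two guide rails (8 mm round bars along y, centres 35 mm above this floor) run at x = -47 and +47 mm from here, 86 mm clear between, y from -245 to +225 mm.
- bottle_fallen_mid (a point): On the fallen bottle's centre line, 60 mm from its foot; z runs foot to mouth, x and y square to its flat sides. Bottles are alike: amber, body 46 x 46 mm, 80 mm tall, round 23 mm neck (27 mm lip) up to 121 mm, 0.11 to 0.23 kg. It leans about 0.7 rad to the filler's +x: rear foot edge on the lane floor 35 mm before the rear rail's centre, back on that rail. Neighbours 100 to 160 mm away.
- bottle_a: Upright bottle under the spout; origin at the centre of its foot, z up. Stays where it is.
- bottle_b: Upright bottle beside the fallen one, on either side of it; origin at the centre of its foot, z up. Stays where it is.
- bottle_c: Upright bottle at the lane's +y end; origin at the centre of its foot, z up. Stays where it is.
- valve_axis (a point): Fixed point on the valve wheel's upright axis, at rim height when shut (0.235 m above the worktop); axes as the filler's. Red wheel, 92 mm over its 12 mm thick rim. Wheel, stem and handle rise 2 mm a turn as it opens.
- handle: Black revolving handle upright on the wheel's rim, 40 mm from the wheel's axis and 30 mm above rim centre: 19 mm round, from 20 mm below to 22 mm above its origin (its middle). The wheel's top is 23 mm below the origin. It spins freely on its pin, so it can be led round without turning the hand. With the valve shut it stands on the filler's -x side of the axis.
- valve (a joint): Turn of the valve wheel in rad: 0 is fully shut on its stop, growing as it opens, counter-clockwise from above (12.566 is two turns). Starts partly open, under one and a half turns; stays where it is left. Turning takes about 1.5 N at the handle.
There are look-alikes about, which are no part of the job. What is shaped like the bottle_a but purple is not meant.

How it is judged:
By the outcome, as a careful person would: the job done as asked, in the order asked, and still so for the second after the job is handed in, while the arm keeps its last pose, push and grip.
It also fails if it takes over 70 s, if anything falls off the work surface, if the arm or the gripper's body presses on something with over 40 N, if the wrist force passes 120 N, or if a joint passes its speed limit or range.

ROBOT

A 6-joint arm with a two-finger parallel gripper is mounted at the origin on a cart in front of the work surface, level with it; the furniture and walls round the work are solid. World frame = base frame: x ahead of the robot, y to its left, z up, the work surface at z = 0. Lengths are in m, angles in rad, forces in N, time in s.
With the tool pointing down it reaches from about 0.35 to 0.975 m from the base axis. Payload 4.9 kg.
Tool frame: the origin (TCP) lies at the very end of the fingers, on their centre line; the grasp point (between the pads) lies 19 mm behind it; z points along the fingers, y is the line along which they close (so a half turn about z gives the same grasp; the last joint's range is limited). The gripper opens to 85 mm and grips with 20 to 120 N. Pads are 22 mm wide; open, the fingers measure 114 mm over their backs; the gripper's body (76 mm by 85 mm) begins 54 mm behind the grasp point. The pads swing forward as they close: fully open they stand 13 mm farther back than shut.
Start: joints at [1.194, 0.053, 1.613, -0, 1.476, -0.119], TCP at [0.159, 0.604, 0.231] pointing down, gripper open.
Joint ranges: [-3.01, 3.01], [-1.01, 2.22], [0.06, 2.58], [-1.02, 4.17], [0.09, 2.62], [-3.14, 3.14]. Speed limits (rad/s): [2.57, 2.57, 3.14, 3.14, 3.14, 3.14].

INTERFACE

Orientations are given as a unit quaternion [w, x, y, z].
In Python, from plant import manip gives the robot as it stands.
- The arm moves only by the tool move_arm, never from a script. Its argument "plan" is a list that holds one entry, the list of rows, each a list of 7 numbers: the shift along the tool's x, y, z as a fraction of full scale, then the turn, a rotation vector about the tool's x, y, z as a fraction of full scale, then the closure, from 0 (fully open) to 1 (shut). In form: [[[dx, dy, dz, wx, wy, wz, fingers], ...]]. A call has exactly 10 rows; each row shifts and turns the commanded pose from where the row before left it, along the tool's axes as they then stand; what a row does not reach is not made up. Full scale, the value 1, is 0.12 m for a shift and 0.15 rad for a turn. A row lasts 1/8 s, in which the tool goes at most 62.5 mm and 10.7 degrees, less where a joint would pass 70% of its speed; a pose out of reach is approached as far as the arm can. A call with a number of a shift or a turn outside -1 to 1 is refused whole. A call with a gripper value outside its range is refused whole. The fingers move at their own pace and stop on an object; the grip force is fixed at half the most. Time passes only in rows, so rows that do not move let the fingers close, or fill a call up. It gives the time, the measured TCP pose, the force, the opening and the grip force at its end, in the units of the state.
- manip.state(): the state, without advancing time (a new reading comes with each control period).
- manip.grab_frame(name): name is "scene" or "top" or "wrist"; returns a dict with "pixels" (384x512x3 uint8, blue, green, red), "depth" (384x512 float32, m along the optical axis (not along the pixel's ray), 0 where there is no reading), "vfov" (degrees; the focal length in pixels is half the picture's height over the tangent of half this angle, whatever the lens; pixels are square), "cx", "cy" (the principal point, pixels), "view" (4x4, takes a point from world to camera coordinates). Camera axes: x right, y down, z forward; pixel columns grow to the right and rows downward; lengths in m; the calibration is good to about 2 mm. A picture is of the moment at which its call begins.
- manip.job_done(): hands the job in; it is judged then, once.
The state is a dict: "time": time; "joint_pos": joint angles; "joint_vel": joint speeds; "joint_efforts": joint torques, N m; "tool_pos": TCP position; "tool_rot": TCP orientation; "contact_force": force on the tool from outside, world axes, zero at the start; "ft_torque": the same for the moment, N m; "gripper_width": opening from 0.0 (shut) to 1.0 (fully open); "grasp_force": force on a finger pad.
Only numpy, scipy, OpenCV 4.12 (cv2) and the standard library are available. Lean on these libraries where they do the work, as an engineer would, in place of code of your own. Each camera call takes 0.05 s, during which the arm holds its last target. There are 200 camera calls.

## Working session

There is one attempt and no reset: what is moved stays moved. The work goes in short steps, Python scripts to look and compute and a tool call to move; the robot and the scene stay as the last step left them, time stands still between calls to the robot, and variables do not carry over. Pictures are saved under pics/ and viewed, at most 10 in all, crops included, and the job is handed in when it is done.

Besides the shell and the picture viewer there is one more tool, called after ">>>" in YAML: its name, and indented under it one key for each argument. move_arm: Moves the arm, as the interface text tells. Its arguments: {"type":"object","properties":{"plan":{"type":"array"}},"required":["plan"]}

```bash
mkdir -p pics
cat > h.py <<'E'
import numpy as np, cv2
from plant import manip
from scipy.spatial.transform import Rotation as R
def grab(n):
    f=manip.grab_frame(n); h=f["pixels"].shape[0]
    fl=h/2/np.tan(np.radians(f["vfov"])/2); d=f["depth"]
    v,u=np.mgrid[:d.shape[0],:d.shape[1]]
    c=np.stack([(u-f["cx"])/fl*d,(v-f["cy"])/fl*d,d],-1)
    M=np.linalg.inv(np.array(f["view"])); P=c@M[:3,:3].T+M[:3,3]; P[d==0]=np.nan
    return f["pixels"],P
E
python3 - <<'E'
from h import *
s=manip.state();print(s["tool_pos"],s["tool_rot"],s["time"])
for n in("scene","top"):
    p,P=grab(n);cv2.imwrite(f"pics/{n}0.png",p);np.save(f"{n}0.npy",P)
E
```

```text
[0.15911787 0.60377163 0.23004125] [-2.58293050e-04  1.28532809e-01  9.91704732e-01 -9.87804788e-04] 0.0
```

View pics/scene0.png

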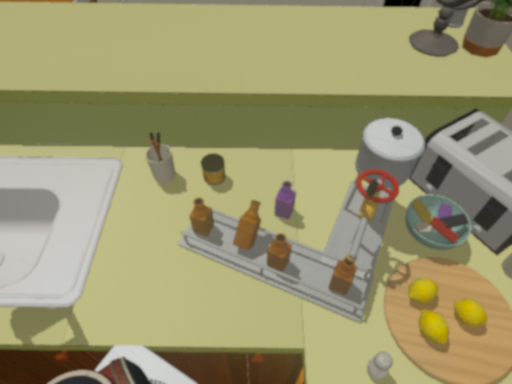

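View pics/top0.png

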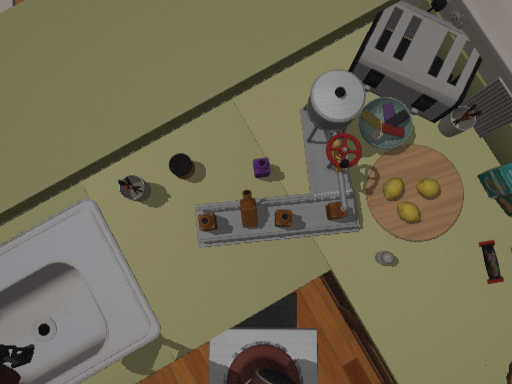

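The scene view shows bottle c at (202,217), the fallen one at (248,225), b at (279,252), a at (343,274) under the spout, and the red wheel at (378,186). In the top view they are at (207,221), (249,207), (283,217) and (336,210), with the wheel at (344,151).

Run:
```python
from h import *
P=np.load("top0.npy");p=cv2.imread("pics/top0.png")
hsv=cv2.cvtColor(p,cv2.COLOR_BGR2HSV)
np.set_printoptions(precision=4,suppress=True)
for n,(u,v) in dict(c=(207,221),f=(249,207),b=(283,217),a=(336,210)).items():
    Q=P[v-18:v+18,u-14:u+14].reshape(-1,3);H=hsv[v-18:v+18,u-14:u+14].reshape(-1,3)
    m=(H[:,0]<20)&(H[:,1]>120)&(Q[:,2]>.02);Q=Q[m]
    print(n,m.sum(),Q[Q[:,2]>.1].mean(0),Q.min(0),Q.max(0),'body',Q[(Q[:,2]>.07)&(Q[:,2]<.1)].mean(0))
Q=P[125:180,320:370].reshape(-1,3);H=hsv[125:180,320:370].reshape(-1,3)
red=((H[:,0]<8)|(H[:,0]>172))&(H[:,1]>130)&(Q[:,2]>.22)&(Q[:,2]<.26)
A=Q[red];print('red',red.sum(),A.mean(0),A.min(0),A.max(0))
# circle fit on points far from the mean
c,r=cv2.minEnclosingCircle(A[:,:2].astype(np.float32));print(c,r)
k=(Q[:,2]>.262)&(np.linalg.norm(Q[:,:2]-np.array(c),axis=1)<.065);print('handle',k.sum(),Q[k].mean(0),Q[k].max(0))
S=np.load("scene0.npy")
for rc in [(0,)]:
    q=S[165:205,355:400].reshape(-1,3);k=(q[:,2]>.25)&(np.linalg.norm(q[:,:2]-np.array(c),axis=1)<.065);print('sc handle',k.sum(),q[k].mean(0))
q=P[185:250,190:365].reshape(-1,3); k=(q[:,2]>.003)&(q[:,2]<.02);r=cv2.minAreaRect(q[k][:,:2].astype(np.float32));print('base',r)
k=(q[:,2]>.040)&(q[:,2]<.052);hh=hsv[185:250,190:365].reshape(-1,3)[:,1]<60
B=q[k&hh];print('rails',len(B));r=cv2.minAreaRect(B[:,:2].astype(np.float32));print(r,cv2.boxPoints(r))
a=cv2.resize(p[110:250,190:380],None,fx=4,fy=4,interpolation=cv2.INTER_CUBIC);cv2.imwrite("pics/top0z.png",a)
```

```text
c 234 [0.4614 0.1618 0.1187] [0.4375 0.1385 0.034 ] [0.4858 0.1885 0.1366] body [0.4597 0.16   0.0895]
f 441 [0.5241 0.048  0.1095] [0.4563 0.0222 0.0441] [0.5497 0.0693 0.126 ] body [0.4964 0.0449 0.0879]
b 229 [ 0.4732 -0.0543  0.1195] [ 0.4522 -0.0776  0.0288] [ 0.4957 -0.0328  0.134 ] body [ 0.4717 -0.0539  0.0906]
a 250 [ 0.4962 -0.2053  0.123 ] [ 0.4746 -0.2351  0.0227] [ 0.519  -0.187   0.1644] body [ 0.4934 -0.2037  0.0894]
red 525 [ 0.6389 -0.1982  0.242 ] [ 0.5917 -0.2429  0.2335] [ 0.6808 -0.1539  0.2507]
(0.6364781260490417, -0.19867196679115295) 0.04560607671737671
handle 59 [ 0.5953 -0.1909  0.2826] [ 0.6047 -0.1832  0.2923]
sc handle 157 [ 0.5945 -0.1931  0.2718]
base ((0.48173749446868896, -0.04221212863922119), (0.19566640257835388, 0.5351997017860413), 0.3438490331172943)
rails 868
((0.4796277582645416, -0.04002535343170166), (0.10638538002967834, 0.47778257727622986), 6.0214104652404785) [[ 0.4017  0.192 ]
 [ 0.4518 -0.2832]
 [ 0.5576 -0.272 ]
 [ 0.5075  0.2031]]
```

View pics/top0z.png

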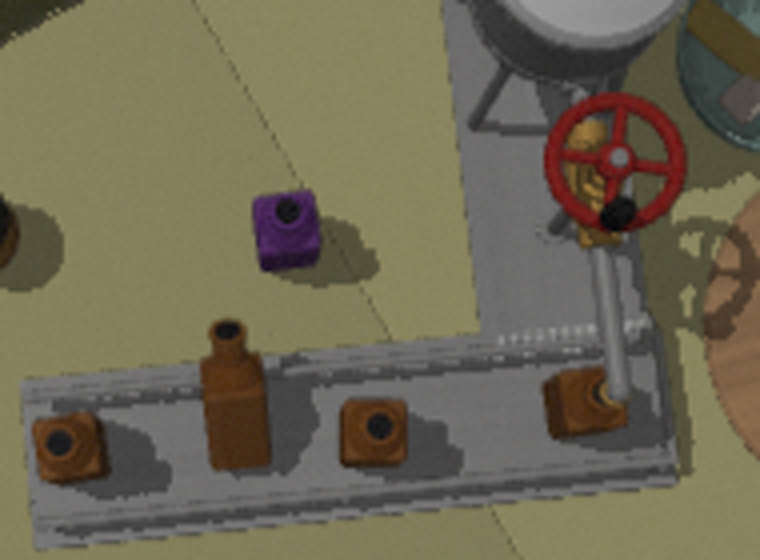

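Bottle c, the fallen one, b and a sit along the lane in that order. The black knob on the wheel stands at its lower edge, zoomed (618,213), so the valve is about 0.96 turn open. Filler yaw is about 0.105 rad.

```bash
cat >> h.py <<'E'
from scipy.spatial.transform import Slerp
YAW=0.105; F=R.from_euler('z',YAW).as_matrix(); LM=np.array([.4786,-.0301,.008])
T0=F@np.diag([-1.,1,-1])           # tool down, y along filler y
def fil(p): return F.T@(np.asarray(p)-LM)
def wor(p): return F@np.asarray(p)+LM
def cur():
    s=manip.state(); w,x,y,z=s["tool_rot"]; return np.array(s["tool_pos"]),R.from_quat([x,y,z,w])
def rows(wps,start=None,dec=2):
    """wps: list of (pos,R matrix,n rows)"""
    p,r=start or cur(); out=[]
    for q,M,n in wps:
        p0,s=p,Slerp([0,1],R.concatenate([r,R.from_matrix(M)]))
        for i in range(n):
            t=(i+1)/n; pt=p0+(np.asarray(q)-p0)*t; rt=s(t)
            d=np.round(r.as_matrix().T@(pt-p)/.12,dec); w=np.round((r.inv()*rt).as_rotvec()/.15,dec)
            out.append([*d,*w]); p=p+r.as_matrix()@(d*.12); r=r*R.from_rotvec(w*.15)
    for o in out: print([float(v)+0 for v in o])
    print('end',p,r.as_matrix().round(3).tolist()); return p,r
E
python3 - <<'E'
from h import *
t=wor([.036,.073,0]);t[2]=.2
print(t,manip.state()["joint_pos"])
rows([(t,T0,20)])
E
```

```text
[0.50675081 0.04627102 0.2       ] [ 1.19401485e+00  5.33128896e-02  1.61415484e+00 -5.03329169e-06
  1.47600019e+00 -1.19003243e-01]
[-0.2, -0.19, 0.01, 0.0, 0.0, -0.12]
[-0.2, -0.19, 0.02, 0.0, 0.0, -0.12]
[-0.19, -0.19, 0.01, 0.0, 0.0, -0.12]
[-0.19, -0.2, 0.01, 0.0, 0.0, -0.12]
[-0.18, -0.2, 0.01, 0.0, 0.0, -0.12]
[-0.18, -0.21, 0.02, 0.0, 0.0, -0.13]
[-0.18, -0.21, 0.01, 0.0, 0.0, -0.12]
[-0.17, -0.21, 0.01, 0.0, 0.0, -0.12]
[-0.17, -0.21, 0.02, -0.01, 0.0, -0.12]
[-0.17, -0.22, 0.01, 0.0, 0.0, -0.12]
[-0.16, -0.22, 0.01, 0.0, 0.0, -0.12]
[-0.16, -0.22, 0.01, 0.0, 0.0, -0.12]
[-0.15, -0.23, 0.02, 0.0, 0.0, -0.12]
[-0.15, -0.23, 0.01, 0.0, 0.0, -0.12]
[-0.15, -0.23, 0.01, 0.0, 0.0, -0.12]
[-0.14, -0.24, 0.01, 0.0, 0.0, -0.12]
[-0.14, -0.23, 0.02, 0.0, 0.0, -0.13]
[-0.13, -0.24, 0.01, 0.0, 0.0, -0.12]
[-0.13, -0.24, 0.01, 0.0, 0.0, -0.12]
[-0.12, -0.25, 0.01, 0.0, 0.0, -0.12]
end [0.5061762  0.04599418 0.20048032] [[-0.994, -0.105, -0.001], [-0.105, 0.994, -0.0], [0.001, -0.0, -1.0]]
```

>>> move_arm:
  plan:
    - [[-0.2,-0.19,0.01,0,0,-0.12,0],[-0.2,-0.19,0.02,0,0,-0.12,0],[-0.19,-0.19,0.01,0,0,-0.12,0],[-0.19,-0.2,0.01,0,0,-0.12,0],[-0.18,-0.2,0.01,0,0,-0.12,0],[-0.18,-0.21,0.02,0,0,-0.13,0],[-0.18,-0.21,0.01,0,0,-0.12,0],[-0.17,-0.21,0.01,0,0,-0.12,0],[-0.17,-0.21,0.02,0,0,-0.12,0],[-0.17,-0.22,0.01,0,0,-0.12,0]]

```text
time: 1.35
tool_pos: [0.3332, 0.3245, 0.2151]
tool_rot: [-0.0, 0.038, 0.999, -0.0]
contact_force: [0.6, -0.3, -0.6]
gripper_width: 1.001
grasp_force: 0.0
```

>>> move_arm:
  plan:
    - [[-0.16,-0.22,0.01,0,0,-0.12,0],[-0.16,-0.22,0.01,0,0,-0.12,0],[-0.15,-0.23,0.02,0,0,-0.12,0],[-0.15,-0.23,0.01,0,0,-0.12,0],[-0.15,-0.23,0.01,0,0,-0.12,0],[-0.14,-0.24,0.01,0,0,-0.12,0],[-0.14,-0.23,0.02,0,0,-0.13,0],[-0.13,-0.24,0.01,0,0,-0.12,0],[-0.13,-0.24,0.01,0,0,-0.12,0],[-0.12,-0.25,0.01,0,0,-0.12,0]]

```text
time: 2.6
tool_pos: [0.5066, 0.0456, 0.2007]
tool_rot: [-0.0, -0.053, 0.999, 0.0]
contact_force: [0.4, -0.6, -0.6]
gripper_width: 0.999
grasp_force: 0.0
```

Run:
```python
from h import *
s=manip.state();np.set_printoptions(precision=4,suppress=True);print(s["time"],s["tool_pos"],s["tool_rot"],s["joint_pos"],s["contact_force"])
p,P=grab("wrist");np.save("wrist1.npy",P)
print(fil(s["tool_pos"]))
hsv=cv2.cvtColor(p,cv2.COLOR_BGR2HSV);L=(P-LM)@F
am=(hsv[...,0]<22)&(hsv[...,1]>120)&(L[...,2]>.02)&(L[...,1]>.02)&(L[...,1]<.13)&(L[...,0]>-.06)&(L[...,0]<.12)&(L[...,2]<.13)
Q=L[am];print(am.sum(),Q.min(0),Q.max(0))
for a,b in((.02,.05),(.05,.075),(.075,.09),(.09,.11)):
    q=Q[(Q[:,2]>a)&(Q[:,2]<b)];print(a,len(q),q.mean(0),np.percentile(q,[2,98],axis=0)) if len(q) else None
cv2.imwrite("pics/w1.png",p)
```

```text
2.6 [0.5066 0.0456 0.2007] [-0.0004 -0.0528  0.9986  0.0001] [-0.0568 -0.2096  1.9119  0.0001  1.4401 -1.7333] [ 0.4152 -0.5591 -0.5943]
[0.0357 0.0723 0.1927]
4474 [-0.0198  0.049   0.0312] [0.0819 0.0948 0.1161]
0.02 677 [-0.0124  0.0715  0.0416] [[-0.0197  0.0504  0.0327]
 [-0.005   0.093   0.0498]]
0.05 1198 [0.0072 0.0719 0.063 ] [[-0.0051  0.0501  0.0507]
 [ 0.0531  0.0935  0.0745]]
0.075 1368 [0.0289 0.0717 0.0841] [[0.0162 0.0505 0.0755]
 [0.0521 0.0929 0.0897]]
0.09 1058 [0.0509 0.0719 0.0979] [[0.0334 0.0599 0.0901]
 [0.0785 0.0839 0.1093]]
```

View pics/w1.png

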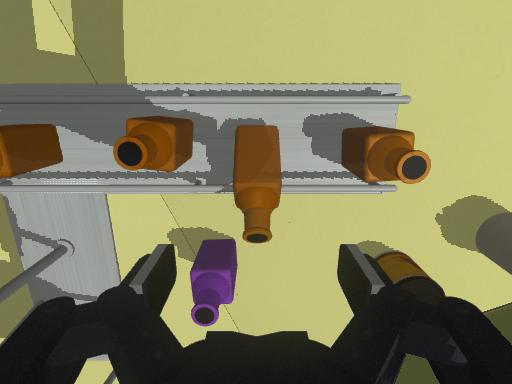

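The wrist view shows the fallen bottle at (257,185), square to the rails and centred between the fingers in y. The purple look-alike at (212,280) is clear of the hand.

>>> move_arm:
  plan:
    - [[0.05,0,0.3,0,0,0,0],[0,0,0.3,0,0,0,0],[0,0,0.3,0,0,0,0],[0,0,0.2,0,0,0,0],[0,0,0.09,0,0,0,0],[0,0,0,0,0,0,0],[0,0,0,0,0,0,1],[0,0,0,0,0,0,1],[0,0,0,0,0,0,1],[0,0,0,0,0,0,1]]

```text
time: 3.9
tool_pos: [0.5013, 0.0457, 0.0598]
tool_rot: [0.001, -0.053, 0.999, -0.0]
contact_force: [-0.6, -0.9, 6.3]
gripper_width: 0.534
grasp_force: 61.2
```

Run:
```python
from h import *
p,r=cur(); print(fil(p),manip.state()["gripper_width"],manip.state()["grasp_force"])
# rotate tool (with bottle) by -0.7 about filler y, foot centre -> (0,y,~3mm above floor)
foot=np.array([-.0056,.072,.0148]); Rr=R.from_rotvec([0,-.7,0]).as_matrix()
tp=fil(p)-foot; Tn=F@Rr@F.T@r.as_matrix()
off=Rr@tp; print('tool rel foot final',off)
up=p+[0,0,.03]
hov=wor(np.array([-.003,.072,.02])+off)
low=wor(np.array([-.003,.072,.002])+off)
s=rows([(up,r.as_matrix(),2),(hov,Tn,8)])
print('lower',(low-hov))
```

```text
[0.03049029 0.07304483 0.05181011] 0.534155877608741 61.246715784072876
tool rel foot final [0.00376081 0.00104483 0.05155689]
[0.0, 0.0, -0.12, 0.0, 0.0, 0.0]
[0.0, 0.0, -0.13, 0.0, 0.0, 0.0]
[0.03, 0.0, 0.01, 0.0, -0.58, 0.0]
[0.03, 0.0, 0.01, 0.0, -0.59, 0.0]
[0.03, 0.0, 0.0, 0.0, -0.58, 0.0]
[0.04, 0.0, 0.01, 0.0, -0.58, 0.0]
[0.03, 0.0, -0.01, 0.0, -0.59, 0.0]
[0.03, 0.0, 0.0, 0.0, -0.58, 0.0]
[0.04, 0.0, -0.01, 0.0, -0.58, 0.0]
[0.03, 0.0, 0.0, 0.0, -0.59, 0.0]
end [0.47169218 0.04262353 0.07895126] [[-0.759, -0.105, 0.642], [-0.081, 0.994, 0.067], [-0.646, -0.001, -0.763]]
lower [ 0.     0.    -0.018]
```

>>> move_arm:
  plan:
    - [[0,0,-0.12,0,0,0,1],[0,0,-0.13,0,0,0,1],[0.03,0,0.01,0,-0.58,0,1],[0.03,0,0.01,0,-0.59,0,1],[0.03,0,0,0,-0.58,0,1],[0.04,0,0.01,0,-0.58,0,1],[0.03,0,-0.01,0,-0.59,0,1],[0.03,0,0,0,-0.58,0,1],[0.04,0,-0.01,0,-0.58,0,1],[0.03,0,0,0,-0.59,0,1]]

```text
time: 5.15
tool_pos: [0.4708, 0.0429, 0.0783]
tool_rot: [0.344, -0.05, 0.937, 0.018]
contact_force: [0.0, 0.2, -1.6]
gripper_width: 0.531
grasp_force: 61.6
```

Run:
```python
from h import *
s=manip.state();p,r=cur(); print(fil(p),r.as_matrix().round(3).tolist(),s["grasp_force"],s["contact_force"])
for n in("scene","top"):
    im,P=grab(n);hsv=cv2.cvtColor(im,cv2.COLOR_BGR2HSV);L=(P-LM)@F
    am=(hsv[...,0]<22)&(hsv[...,1]>120)&(L[...,2]>.01)&(L[...,1]>.03)&(L[...,1]<.12)&(abs(L[...,0])<.07)&(L[...,2]<.16)
    Q=L[am];print(n,am.sum(),Q.min(0) if len(Q) else 0,Q.max(0) if len(Q) else 0)
    if n=="scene":cv2.imwrite("pics/s2.png",cv2.resize(im[150:330,150:400],None,fx=3,fy=3))
    for a,b in((.02,.04),(.04,.06),(.06,.08),(.08,.1),(.1,.12),(.12,.16)):
        q=Q[(Q[:,2]>a)&(Q[:,2]<b)]
        if len(q):print(a,len(q),q.mean(0).round(4),np.percentile(q,[3,97],axis=0).round(4).tolist())
```

```text
[-0.00014103  0.07341534  0.07032194] [[-0.758, -0.106, 0.643], [-0.081, 0.994, 0.068], [-0.647, -0.0, -0.763]] 61.62500739097595 [ 0.00335631  0.18434923 -1.59147354]
scene 219 [-0.04057109  0.04624632  0.02621495] [0.01647153 0.08791315 0.14326187]
0.02 21 [-0.0262  0.0604  0.0336] [[-0.0284, 0.052, 0.0266], [-0.0225, 0.0705, 0.0392]]
0.04 5 [-0.0266  0.0563  0.0434] [[-0.0275, 0.0533, 0.042], [-0.0254, 0.06, 0.0453]]
0.08 26 [0.0048 0.0544 0.0954] [[-0.0077, 0.0515, 0.0885], [0.0155, 0.0597, 0.0996]]
0.1 86 [-0.0096  0.0652  0.1097] [[-0.0187, 0.0545, 0.1009], [0.0066, 0.0848, 0.1189]]
0.12 81 [-0.011   0.0701  0.1334] [[-0.0343, 0.0557, 0.1207], [0.0039, 0.0825, 0.1407]]
top 222 [-0.02966507  0.05197025  0.04213874] [0.0133579  0.09665716 0.14172254]
0.04 3 [-0.0297  0.0704  0.0492] [[-0.0297, 0.0676, 0.0425], [-0.0296, 0.073, 0.0561]]
0.06 4 [-0.0296  0.0731  0.0723] [[-0.0297, 0.0576, 0.0645], [-0.0294, 0.0814, 0.0791]]
0.08 92 [-0.0114  0.0754  0.0943] [[-0.0294, 0.0525, 0.0877], [0.0132, 0.0961, 0.0996]]
0.1 79 [-0.0096  0.0731  0.1046] [[-0.0238, 0.0564, 0.1002], [0.011, 0.0922, 0.1117]]
0.12 44 [-0.0058  0.0741  0.1364] [[-0.0184, 0.062, 0.1336], [0.0055, 0.0864, 0.1412]]
```

View pics/s2.png

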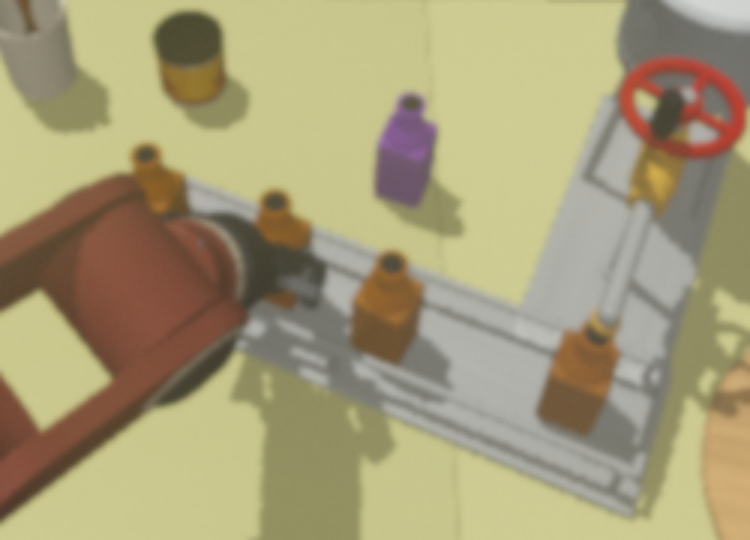

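The bottle is upright in the grip at about (285,230) in the crop, foot about 20 mm above the floor, with its neighbours untouched. Now I'll lower it.

>>> move_arm:
  plan:
    - [[0.03,0,0.035,0,0,0,1],[0.03,0,0.035,0,0,0,1],[0.02,0,0.023,0,0,0,1],[0.013,0,0.015,0,0,0,1],[0.006,0,0.008,0,0,0,1],[0,0,0,0,0,0,1],[0,0,0,0,0,0,1],[0,0,0,0,0,0,1],[0,0,0,0,0,0,1],[0,0,0,0,0,0,1]]

```text
time: 6.5
tool_pos: [0.4713, 0.0427, 0.0602]
tool_rot: [0.343, -0.049, 0.938, 0.018]
contact_force: [1.3, 0.4, 2.2]
gripper_width: 0.529
grasp_force: 61.8
```

>>> move_arm:
  plan:
    - [[0.004,0,0.005,0,0,0,1],[0,0,0,0,0,0,1],[0,0,0,0,0,0,0.6],[0,0,0,0,0,0,0.3],[0,0,0,0,0,0,0],[0,0,0,0,0,0,0],[0,0,0,0,0,0,0],[0,0,-0.1,0,0,0,0],[0,0,-0.3,0,0,0,0],[0,0,-0.4,0,0,0,0]]

```text
time: 7.75
tool_pos: [0.4366, 0.0386, 0.1419]
tool_rot: [0.331, -0.05, 0.942, 0.018]
contact_force: [1.0, 0.0, 0.9]
gripper_width: 1.0
grasp_force: 0.0
```

Run:
```python
from h import *
s=manip.state();p,r=cur(); print(s["time"],p,fil(p),s["gripper_width"],s["contact_force"])
im,P=grab("top");hsv=cv2.cvtColor(im,cv2.COLOR_BGR2HSV);L=(P-LM)@F
L0=(np.load("top0.npy")-LM)@F;h0=cv2.cvtColor(cv2.imread("pics/top0.png"),cv2.COLOR_BGR2HSV)
for n,y in dict(a=-.175,b=-.023,f=.072,c=.192).items():
  for l,h in((L0,h0),(L,hsv)):
    m=(h[...,0]<22)&(h[...,1]>120)&(abs(l[...,1]-y)<.045)&(abs(l[...,0])<.07)&(l[...,2]>.06)&(l[...,2]<.14)
    q=l[m];t=q[q[:,2]>.1]; print(n,m.sum(),q.mean(0).round(4),t.mean(0).round(4))
# wheel and handle
i=(L[...,2]>.213)&(L[...,2]<.245)&((hsv[...,0]<8)|(hsv[...,0]>172))&(hsv[...,1]>130)&(abs(L[...,0]-.139)<.06)&(abs(L[...,1]+.185)<.06)
c,rad=cv2.minEnclosingCircle(L[i][:,:2].astype(np.float32));print('wheel',c,rad,np.median(L[i][:,2]))
for nm,LL in(("top",L),("scene",(np.load("scene0.npy")-LM)@F)):
  k=(LL[...,2]>.245)&(np.linalg.norm(LL[...,:2]-[.14,-.185],axis=-1)<.06)
  q=LL[k];print(nm,k.sum(),q.mean(0),q.min(0),q.max(0)); t=q[q[:,2]>.268];print(t.mean(0))
cv2.imwrite("pics/t3.png",cv2.resize(im[90:260,180:390],None,fx=3,fy=3))
```

```text
7.75 [0.43656188 0.03855408 0.1418974 ] [-0.03461115  0.07268187  0.1338974 ] 0.9995444737618268 [1.01233363 0.0093926  0.85613999]
a 193 [-0.0026 -0.1745  0.0886] [ 0.0005 -0.1761  0.1184]
a 195 [-0.0026 -0.1744  0.089 ] [ 1.000e-04 -1.762e-01  1.178e-01]
b 213 [-0.0089 -0.0231  0.0919] [-0.0057 -0.0256  0.1214]
b 215 [-0.009  -0.023   0.0923] [-0.0065 -0.0252  0.1203]
f 336 [0.0323 0.0728 0.0853] [0.0596 0.0731 0.1086]
f 201 [-0.0071  0.073   0.0923] [-0.0039  0.0722  0.1214]
c 218 [0.0016 0.1916 0.091 ] [0.005  0.1939 0.1204]
c 222 [0.002  0.1916 0.091 ] [0.0056 0.1945 0.1204]
wheel (0.13907448947429657, -0.18348251283168793) 0.04565161094069481 0.23390205626948668
top 65 [ 0.09964284 -0.17209647  0.27281365] [ 0.09172779 -0.18788762  0.24530617] [ 0.14099395 -0.16517949  0.28327028]
[ 0.09974724 -0.17257255  0.27778052]
scene 139 [ 0.09513975 -0.17354524  0.26650434] [ 0.0896544  -0.18275577  0.24555992] [ 0.10562724 -0.16455628  0.28241199]
[ 0.09669954 -0.1737352   0.27550178]
```

View pics/t3.png

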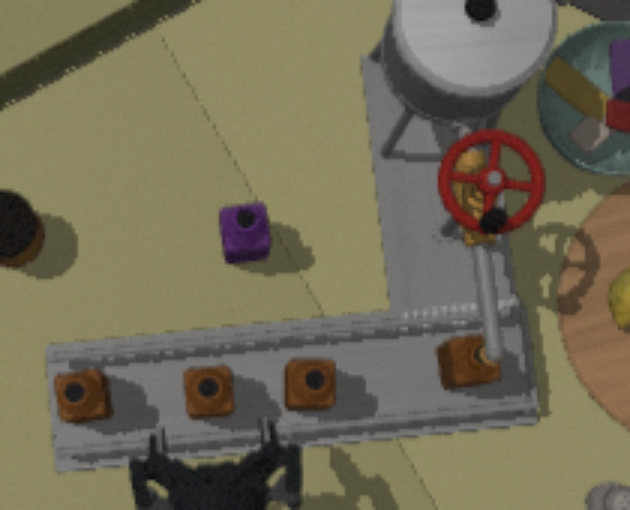

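The fallen bottle now stands in its gap at crop (208,390) with the same offsets as its neighbours, and a, b and c are unmoved to within 1 mm. The handle is at crop (493,220), about 165° on the wheel, so the valve is at about 6.02 rad.

```bash
cat >> h.py <<'E'
AX=np.array([.1395,-.1845]); RH=.040
def hpt(v,dz=.0): # TCP for valve angle v
    a=np.pi+v; return wor([AX[0]+RH*np.cos(a),AX[1]+RH*np.sin(a),.242+.002*v/2/np.pi+dz])
E
python3 - <<'E'
from h import *
p,r=cur(); 
L=(np.load("top0.npy")-LM)@F
k=(np.linalg.norm(L[...,:2]-AX,axis=-1)<.012);print('hub z',np.nanpercentile(L[k][:,2],[50,95])+.008)
h=hpt(6.02,.08);print(h,hpt(6.02))
rows([(p+[0,0,.16],r.as_matrix(),3),(h,T0,7)])
E
```

```text
hub z [0.21616679 0.25093329]
[ 0.59716804 -0.19266222  0.33191623] [ 0.59716804 -0.19266222  0.25191623]
[-0.28, 0.0, -0.34, 0.0, 0.0, 0.0]
[-0.29, 0.0, -0.34, 0.0, 0.0, 0.0]
[-0.28, -0.01, -0.34, 0.0, 0.0, 0.0]
[-0.14, -0.29, 0.08, 0.0, 0.66, 0.0]
[-0.14, -0.29, 0.08, -0.01, 0.66, 0.0]
[-0.15, -0.3, 0.05, 0.0, 0.66, 0.0]
[-0.15, -0.29, 0.04, -0.01, 0.67, 0.01]
[-0.16, -0.29, 0.03, 0.0, 0.66, 0.0]
[-0.16, -0.29, 0.0, 0.0, 0.66, 0.0]
[-0.16, -0.29, 0.0, -0.01, 0.66, 0.0]
end [ 0.59708016 -0.19210958  0.33157966] [[-0.994, -0.105, 0.0], [-0.105, 0.994, 0.0], [-0.0, 0.0, -1.0]]
```

>>> move_arm:
  plan:
    - [[-0.28,0,-0.34,0,0,0,0],[-0.29,0,-0.34,0,0,0,0],[-0.28,-0.01,-0.34,0,0,0,0],[-0.14,-0.29,0.08,0,0.66,0,0],[-0.14,-0.29,0.08,-0.01,0.66,0,0],[-0.15,-0.3,0.05,0,0.66,0,0],[-0.15,-0.29,0.04,-0.01,0.67,0.01,0],[-0.16,-0.29,0.03,0,0.66,0,0],[-0.16,-0.29,0,0,0.66,0,0],[-0.16,-0.29,0,-0.01,0.66,0,0]]

```text
time: 9.05
tool_pos: [0.6005, -0.1932, 0.3173]
tool_rot: [-0.009, -0.053, 0.999, 0.002]
contact_force: [0.9, 1.3, 0.2]
gripper_width: 0.998
grasp_force: 0.0
```

Run:
```python
from h import *
p,r=cur();print(p,r.as_matrix().round(3).tolist(),manip.state()["joint_pos"])
im,P=grab("wrist");L=(P-LM)@F;cv2.imwrite("pics/w4.png",im)
k=(L[...,2]>.262)&(L[...,2]<.29)&(np.linalg.norm(L[...,:2]-[.1,-.174],axis=-1)<.03)
q=L[k];print(k.sum(),q.mean(0),np.percentile(q,[3,97],axis=0))
hsv=cv2.cvtColor(im,cv2.COLOR_BGR2HSV)
i=(L[...,2]>.213)&(L[...,2]<.245)&((hsv[...,0]<8)|(hsv[...,0]>172))&(hsv[...,1]>130)&(abs(L[...,0]-.139)<.06)&(abs(L[...,1]+.185)<.06)
print('wheel',i.sum(),cv2.minEnclosingCircle(L[i][:,:2].astype(np.float32)),np.percentile(L[i],[1,99],axis=0),np.median(L[i][:,2]))
rows([(hpt(6.02),T0,5)])
```

```text
[ 0.60053541 -0.19316371  0.31728956] [[-0.994, -0.105, -0.018], [-0.105, 0.994, 0.003], [0.018, 0.005, -1.0]] [-0.42702349  0.04206922  1.48228354 -0.00465473  1.63515883 -2.10344292]
657 [ 0.0990701  -0.17554856  0.27655422] [[ 0.09300453 -0.18341115  0.26415835]
 [ 0.1080066  -0.16767365  0.28176035]]
wheel 4423 ((0.13946890830993652, -0.18437539041042328), 0.04621762037277222) [[ 0.09617762 -0.22771933  0.2287433 ]
 [ 0.1818157  -0.14287903  0.23954937]] 0.2340649320835062
[0.01, 0.01, 0.1, 0.01, -0.03, 0.0]
[0.01, 0.0, 0.1, 0.0, -0.03, 0.0]
[0.0, 0.01, 0.11, 0.01, -0.03, -0.01]
[0.01, 0.01, 0.1, 0.01, -0.03, 0.0]
[0.01, 0.01, 0.1, 0.0, -0.03, 0.0]
end [ 0.59741    -0.19236391  0.25187207] [[-0.995, -0.105, -0.0], [-0.105, 0.995, 0.001], [0.0, 0.001, -1.0]]
```

View pics/w4.png

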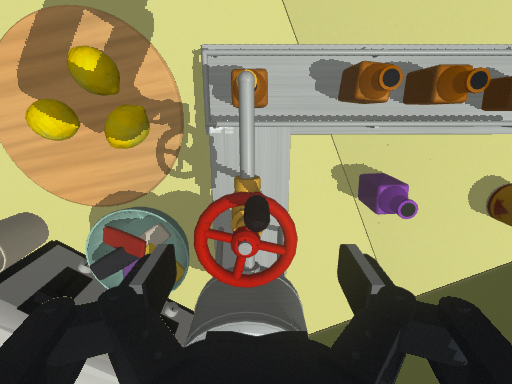

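The wheel at (246,240) and handle at (257,213) confirm the axis estimate, with v about 6.04. Descend and grip.

>>> move_arm:
  plan:
    - [[0.01,0,0.1,0.01,-0.03,0,0],[0.01,0,0.1,0,-0.03,0,0],[0,0,0.11,0.01,-0.03,-0.01,0],[0.01,0,0.1,0.01,-0.03,0,0],[0.01,0,0.1,0,-0.03,0,0],[0,0,0,0,0,0,0],[0,0,0,0,0,0,1],[0,0,0,0,0,0,1],[0,0,0,0,0,0,1],[0,0,0,0,0,0,1]]

```text
time: 10.35
tool_pos: [0.5945, -0.1924, 0.2566]
tool_rot: [0.004, -0.053, 0.999, 0.0]
contact_force: [0.5, 0.3, 1.7]
gripper_width: 0.202
grasp_force: 58.5
```

```bash
cat >> h.py <<'E'
def est():
    s=manip.state();p,r=cur();q=fil(p);d=q[:2]-AX
    a=(np.arctan2(d[1],d[0])-np.pi)%(2*np.pi)
    print('t',round(s["time"],2),'fil',q.round(4),'ang',round(a,3),'rad',round(np.hypot(*d),4),'f',(F.T@np.array(s["contact_force"])).round(1),'grip',round(s["gripper_width"]*85,1),s["grasp_force"]); return a
def arc(v0,v1,n,k=None):
    rows([(hpt(v),T0,1) for v in np.linspace(v0,v1,n+1)[1:]][:k],dec=3)
E
python3 - <<'E'
from h import *
est(); arc(6.04,6.04-10*.45,10)
E
```

```text
t 10.35 fil [ 0.0983 -0.1736  0.2486] ang 6.024 rad 0.0426 f [0.5 0.2 1.7] grip 17.2 58.46083441749215
[-0.087, 0.122, 0.041, 0.002, 0.053, 0.013]
[-0.118, 0.09, 0.001, 0.0, 0.0, 0.0]
[-0.146, 0.03, 0.002, 0.0, 0.0, 0.0]
[-0.144, -0.037, 0.001, 0.0, 0.0, 0.0]
[-0.114, -0.095, 0.001, 0.0, 0.0, 0.0]
[-0.061, -0.136, 0.001, 0.0, 0.0, 0.0]
[0.004, -0.148, 0.001, 0.0, 0.0, 0.0]
[0.068, -0.133, 0.002, 0.0, 0.0, 0.0]
[0.119, -0.089, 0.001, 0.0, 0.0, 0.0]
[0.146, -0.029, 0.001, 0.0, 0.0, 0.0]
end [ 0.63964154 -0.2389076   0.25049129] [[-0.994, -0.105, 0.0], [-0.105, 0.994, -0.0], [-0.0, -0.0, -1.0]]
```

```bash
cat >> h.py <<'E'
OFF=np.array([-.0027,0,0]); DZ=.0047
def arc(v0,v1,n,dec=2):
    p,r=cur(); M=r.as_matrix()
    return rows([(hpt(v,DZ)+F@OFF,M,1) for v in np.linspace(v0,v1,n+1)[1:]],dec=dec)
E
python3 - <<'E'
from h import *
print(fil(hpt(6.007,DZ)+F@OFF)); arc(6.007,6.007-4.5,10)
E
```

```text
[ 0.09831589 -0.1735925   0.24861209]
[-0.07, 0.13, 0.0, 0.0, 0.0, 0.0]
[-0.12, 0.09, 0.0, 0.0, 0.0, 0.0]
[-0.15, 0.02, 0.01, 0.0, 0.0, 0.0]
[-0.14, -0.04, 0.0, 0.0, 0.0, 0.0]
[-0.11, -0.1, 0.0, 0.0, 0.0, 0.0]
[-0.06, -0.14, 0.0, 0.0, 0.0, 0.0]
[0.01, -0.15, 0.0, 0.0, 0.0, 0.0]
[0.07, -0.13, 0.0, 0.0, 0.0, 0.0]
[0.12, -0.08, 0.0, 0.0, 0.0, 0.0]
[0.15, -0.02, 0.0, 0.0, 0.0, 0.0]
end [ 0.63573092 -0.23866695  0.25571508] [[-0.994, -0.107, 0.008], [-0.107, 0.994, 0.001], [-0.008, 0.0, -1.0]]
```

>>> move_arm:
  plan:
    - [[-0.07,0.13,0,0,0,0,1],[-0.12,0.09,0,0,0,0,1],[-0.15,0.02,0.01,0,0,0,1],[-0.14,-0.04,0,0,0,0,1],[-0.11,-0.1,0,0,0,0,1],[-0.06,-0.14,0,0,0,0,1],[0.01,-0.15,0,0,0,0,1],[0.07,-0.13,0,0,0,0,1],[0.12,-0.08,0,0,0,0,1],[0.15,-0.02,0,0,0,0,1]]

```text
time: 11.6
tool_pos: [0.635, -0.2395, 0.2552]
tool_rot: [0.005, -0.053, 0.999, 0.0]
contact_force: [1.4, 5.1, 0.6]
gripper_width: 0.197
grasp_force: 59.4
```

Run:
```python
from h import *
est(); d=fil(cur()[0])-OFF; v=(np.arctan2(d[1]-AX[1],d[0]-AX[0])-np.pi)%(2*np.pi);print(v,np.hypot(*(d[:2]-AX)))
arc(v,.15,6)
```

```text
t 11.6 fil [ 0.1336 -0.2246  0.2472] ang 1.424 rad 0.0406 f [1.9 5.  0.6] grip 16.8 59.41233724588528
1.4900513527838175 0.04027014886937199
[0.07, 0.02, 0.0, 0.0, 0.0, 0.0]
[0.07, 0.03, 0.0, 0.0, 0.0, 0.0]
[0.06, 0.04, 0.0, 0.0, 0.0, 0.0]
[0.05, 0.06, 0.0, 0.0, 0.0, 0.0]
[0.03, 0.06, 0.0, 0.0, 0.0, 0.0]
[0.02, 0.08, 0.0, 0.0, 0.0, 0.0]
end [ 0.59547664 -0.20871521  0.25485407] [[-0.994, -0.106, 0.009], [-0.106, 0.994, 0.001], [-0.009, 0.0, -1.0]]
```

>>> move_arm:
  plan:
    - [[0.07,0.02,0,0,0,0,1],[0.07,0.03,0,0,0,0,1],[0.06,0.04,0,0,0,0,1],[0.05,0.06,0,0,0,0,1],[0.03,0.06,0,0,0,0,1],[0.02,0.07,0,0,0,0,1],[0,0,0,0,0,0,1],[0,0,0,0,0,0,1],[0,0,0,0,0,0,1],[0,0,0,0,0,0,1]]

```text
time: 12.85
tool_pos: [0.5952, -0.208, 0.2549]
tool_rot: [0.002, -0.054, 0.999, 0.002]
contact_force: [-6.4, -0.0, 4.5]
gripper_width: 0.2
grasp_force: 59.8
```

Run:
```python
from h import *
est()
```

```text
t 12.85 fil [ 0.0974 -0.1891  0.2469] ang 0.109 rad 0.0424 f [-6.4  0.6  4.5] grip 17.0 59.841993113514036
```

>>> move_arm:
  plan:
    - [[0.005,0.015,0,0,0,0,1],[0.005,0.015,0,0,0,0,1],[0,0.015,0,0,0,0,1],[0,0.015,0,0,0,0,1],[0,0,0,0,0,0,1],[0,0,0,0,0,0,1],[0,0,0,0,0,0,1],[0,0,0,0,0,0,1],[0,0,0,0,0,0,1],[0,0,0,0,0,0,1]]

```text
time: 14.1
tool_pos: [0.5943, -0.2029, 0.2548]
tool_rot: [0.004, -0.053, 0.999, -0.001]
contact_force: [-2.1, -5.3, 2.2]
gripper_width: 0.199
grasp_force: 59.6
```

Run:
```python
from h import *
est()
```

```text
t 14.1 fil [ 0.097  -0.184   0.2468] ang 6.271 rad 0.0425 f [-2.6 -5.1  2.2] grip 16.9 59.564592187525705
```

>>> move_arm:
  plan:
    - [[0,0.015,0,0,0,0,1],[0,0.015,0,0,0,0,1],[0,0,0,0,0,0,1],[0,0,0,0,0,0,1],[0,0,0,0,0,0,1],[0,0,0,0,0,0,1],[0,0,0,0,0,0,1],[0,0,0,0,0,0,1],[0,0,0,0,0,0,1],[0,0,0,0,0,0,1]]

```text
time: 15.35
tool_pos: [0.5942, -0.202, 0.2549]
tool_rot: [0.004, -0.052, 0.999, -0.003]
contact_force: [-0.5, -13.4, -1.4]
gripper_width: 0.201
grasp_force: 59.5
```

Run:
```python
from h import *
est()
```

```text
t 15.35 fil [ 0.097  -0.1831  0.2469] ang 6.249 rad 0.0425 f [ -1.9 -13.3  -1.4] grip 17.1 59.48080169619061
```

The stop is confirmed: 13 N, with the handle barely moving. Now back off two turns.

Run:
```python
from h import *
e=[None]
p,r=cur(); M=r.as_matrix()
rows([(hpt(v,DZ)+F@OFF,M,1) for v in np.linspace(0,12.2,29)[1:]]+[(hpt(12.4,DZ)+F@OFF,M,1),(hpt(12.5,DZ)+F@OFF,M,1)],dec=2)
```

```text
[-0.03, -0.15, 0.0, 0.0, 0.0, 0.0]
[-0.09, -0.12, 0.0, 0.0, 0.0, 0.0]
[-0.12, -0.06, 0.0, 0.0, 0.0, 0.0]
[-0.15, -0.01, 0.0, 0.0, 0.0, 0.0]
[-0.13, 0.05, 0.0, 0.0, 0.0, 0.0]
[-0.1, 0.11, 0.0, 0.0, 0.0, 0.0]
[-0.04, 0.14, 0.0, 0.0, 0.0, 0.0]
[0.01, 0.14, 0.0, 0.0, 0.0, 0.0]
[0.08, 0.12, -0.01, 0.0, 0.0, 0.0]
[0.12, 0.08, 0.0, 0.0, 0.0, 0.0]
[0.15, 0.02, 0.0, 0.0, 0.0, 0.0]
[0.13, -0.04, 0.0, 0.0, 0.0, 0.0]
[0.11, -0.1, 0.0, 0.0, 0.0, 0.0]
[0.06, -0.13, 0.0, 0.0, 0.0, 0.0]
[-0.01, -0.15, 0.0, 0.0, 0.0, 0.0]
[-0.06, -0.12, 0.0, 0.0, 0.0, 0.0]
[-0.12, -0.09, 0.0, 0.0, 0.0, 0.0]
[-0.14, -0.04, 0.0, 0.0, 0.0, 0.0]
[-0.14, 0.03, 0.0, 0.0, 0.0, 0.0]
[-0.11, 0.09, 0.0, 0.0, 0.0, 0.0]
[-0.07, 0.13, -0.01, 0.0, 0.0, 0.0]
[-0.01, 0.14, 0.0, 0.0, 0.0, 0.0]
[0.05, 0.14, 0.0, 0.0, 0.0, 0.0]
[0.11, 0.09, 0.0, 0.0, 0.0, 0.0]
[0.13, 0.05, -0.01, 0.0, 0.0, 0.0]
[0.15, -0.02, 0.0, 0.0, 0.0, 0.0]
[0.12, -0.07, 0.0, 0.0, 0.0, 0.0]
[0.08, -0.12, 0.0, 0.0, 0.0, 0.0]
[0.02, -0.07, 0.0, 0.0, 0.0, 0.0]
[0.0, -0.03, 0.0, 0.0, 0.0, 0.0]
end [ 0.59408856 -0.20076838  0.25851107] [[-0.994, -0.105, 0.009], [-0.105, 0.994, -0.006], [-0.009, -0.007, -1.0]]
```

>>> move_arm:
  plan:
    - [[-0.03,-0.17,0,0,0,0,1],[-0.09,-0.12,0,0,0,0,1],[-0.12,-0.06,0,0,0,0,1],[-0.15,-0.01,0,0,0,0,1],[-0.13,0.05,0,0,0,0,1],[-0.1,0.11,0,0,0,0,1],[-0.04,0.14,0,0,0,0,1],[0.01,0.14,0,0,0,0,1],[0.08,0.12,-0.01,0,0,0,1],[0.12,0.08,0,0,0,0,1]]

```text
time: 16.6
tool_pos: [0.6424, -0.1594, 0.2558]
tool_rot: [0.003, -0.054, 0.999, -0.001]
contact_force: [-1.8, -12.3, 0.2]
gripper_width: 0.195
grasp_force: 59.7
```

Run:
```python
from h import *
est(); d=fil(cur()[0])-OFF; v=(np.arctan2(d[1]-AX[1],d[0]-AX[0])-np.pi)%(2*np.pi);print(v,np.hypot(*(d[:2]-AX)))
arc(v,12.3,20)
```

```text
t 16.6 fil [ 0.1494 -0.1457  0.2478] ang 4.463 rad 0.04 f [ -3.  -12.1   0.2] grip 16.6 59.658836165908724
4.398939459034381 0.04074022448867619
[0.13, 0.01, 0.0, 0.0, 0.0, 0.0]
[0.13, -0.04, -0.01, 0.0, 0.0, 0.0]
[0.1, -0.08, 0.0, 0.0, 0.0, 0.0]
[0.06, -0.11, 0.0, 0.0, 0.0, 0.0]
[0.02, -0.13, 0.0, 0.0, 0.0, 0.0]
[-0.04, -0.13, 0.0, 0.0, 0.0, 0.0]
[-0.08, -0.1, 0.0, 0.0, 0.0, 0.0]
[-0.12, -0.06, 0.0, 0.0, 0.0, 0.0]
[-0.13, -0.01, 0.0, 0.0, 0.0, 0.0]
[-0.12, 0.03, 0.0, 0.0, 0.0, 0.0]
[-0.1, 0.09, 0.0, 0.0, 0.0, 0.0]
[-0.06, 0.11, 0.0, 0.0, 0.0, 0.0]
[-0.02, 0.13, 0.0, 0.0, 0.0, 0.0]
[0.04, 0.13, -0.01, 0.0, 0.0, 0.0]
[0.09, 0.1, 0.0, 0.0, 0.0, 0.0]
[0.11, 0.06, 0.0, 0.0, 0.0, 0.0]
[0.13, 0.01, 0.0, 0.0, 0.0, 0.0]
[0.13, -0.04, 0.0, 0.0, 0.0, 0.0]
[0.1, -0.09, 0.0, 0.0, 0.0, 0.0]
[0.06, -0.11, 0.0, 0.0, 0.0, 0.0]
end [ 0.59405097 -0.1923445   0.25805148] [[-0.994, -0.107, 0.006], [-0.107, 0.994, -0.003], [-0.005, -0.003, -1.0]]
```

>>> move_arm:
  plan:
    - [[0.13,-0.01,0,0,0,0,1],[0.13,-0.04,-0.01,0,0,0,1],[0.1,-0.08,0,0,0,0,1],[0.06,-0.11,0,0,0,0,1],[0.02,-0.13,0,0,0,0,1],[-0.04,-0.13,0,0,0,0,1],[-0.08,-0.1,0,0,0,0,1],[-0.12,-0.06,0,0,0,0,1],[-0.13,-0.01,0,0,0,0,1],[-0.12,0.03,0,0,0,0,1]]

```text
time: 17.85
tool_pos: [0.6576, -0.2328, 0.2567]
tool_rot: [0.001, -0.054, 0.999, 0.004]
contact_force: [-10.7, 11.2, 3.7]
gripper_width: 0.197
grasp_force: 60.3
```

Run:
```python
from h import *
est(); d=fil(cur()[0])-OFF; v=(np.arctan2(d[1]-AX[1],d[0]-AX[0])-np.pi)%(2*np.pi)+2*np.pi;print(v,np.hypot(*(d[:2]-AX)))
arc(v,12.3,10)
```

```text
t 17.85 fil [ 0.1568 -0.2203  0.2487] ang 2.02 rad 0.0398 f [-9.4 12.2  3.7] grip 16.7 60.26184666668996
8.362630206901342 0.041030966347506574
[-0.1, 0.09, -0.01, 0.0, 0.0, 0.0]
[-0.05, 0.12, 0.0, 0.0, 0.0, 0.0]
[-0.02, 0.13, 0.0, 0.0, 0.0, 0.0]
[0.04, 0.12, 0.0, 0.0, 0.0, 0.0]
[0.09, 0.1, 0.0, 0.0, 0.0, 0.0]
[0.12, 0.06, 0.0, 0.0, 0.0, 0.0]
[0.13, 0.01, 0.0, 0.0, 0.0, 0.0]
[0.12, -0.04, 0.0, 0.0, 0.0, 0.0]
[0.1, -0.09, 0.0, 0.0, 0.0, 0.0]
[0.06, -0.11, 0.0, 0.0, 0.0, 0.0]
end [ 0.59411162 -0.19260645  0.25814025] [[-0.994, -0.108, 0.001], [-0.108, 0.994, 0.008], [-0.002, 0.008, -1.0]]
```

>>> move_arm:
  plan:
    - [[-0.09,0.105,-0.01,0,0,0,1],[-0.05,0.12,0,0,0,0,1],[-0.02,0.13,0,0,0,0,1],[0.04,0.12,0,0,0,0,1],[0.09,0.1,0,0,0,0,1],[0.12,0.06,0,0,0,0,1],[0.13,0.01,0,0,0,0,1],[0.12,-0.04,0,0,0,0,1],[0.1,-0.09,0,0,0,0,1],[0.06,-0.11,0,0,0,0,1]]

```text
time: 19.1
tool_pos: [0.5939, -0.1935, 0.2587]
tool_rot: [0.006, -0.053, 0.999, 0.001]
contact_force: [14.5, -1.0, -8.7]
gripper_width: 0.2
grasp_force: 59.0
```

Run:
```python
from h import *
est(); d=fil(cur()[0])-OFF; v=(np.arctan2(d[1]-AX[1],d[0]-AX[0])-np.pi)%(2*np.pi)+2*np.pi;print(v,np.hypot(*(d[:2]-AX)))
```

```text
t 19.1 fil [ 0.0976 -0.1746  0.2507] ang 6.052 rad 0.0431 f [14.3 -2.5 -8.7] grip 17.0 58.96386411739513
12.319479124171211 0.040454418839128654
```

>>> move_arm:
  plan:
    - [[-0.01,-0.03,0.005,0,0,0,1],[0,-0.03,0,0,0,0,1],[0,-0.015,0,0,0,0,1],[0,0,0,0,0,0,1],[0,0,0,0,0,0,1],[0,0,0,0,0,0,1],[0,0,0,0,0,0,1],[0,0,0,0,0,0,1],[0,0,0,0,0,0,1],[0,0,0,0,0,0,1]]

```text
time: 20.35
tool_pos: [0.5944, -0.2021, 0.2589]
tool_rot: [0.003, -0.053, 0.999, 0.0]
contact_force: [-4.9, 0.9, 3.4]
gripper_width: 0.199
grasp_force: 60.4
```

Run:
```python
from h import *
est()
im,P=grab("wrist");L=(P-LM)@F;cv2.imwrite("pics/w5.png",im)
```

```text
t 20.35 fil [ 0.0971 -0.1832  0.2509] ang 6.253 rad 0.0424 f [-4.8  1.4  3.4] grip 16.9 60.42811669874936
```

View pics/w5.png

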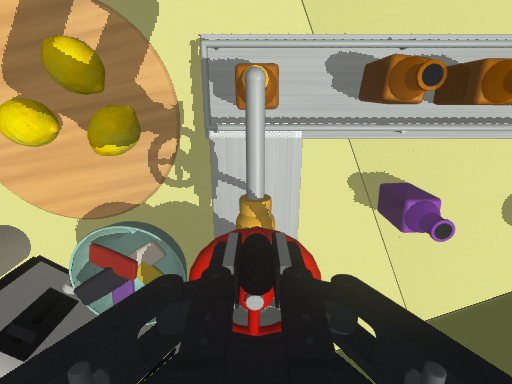

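>>> move_arm:
  plan:
    - [[0.005,-0.012,0,0,0,0,1],[0,0,0,0,0,0,1],[0,0,0,0,0,0,1],[0,0,0,0,0,0,1],[0,0,0,0,0,0,1],[0,0,0,0,0,0,1],[0,0,0,0,0,0,1],[0,0,0,0,0,0,1],[0,0,0,0,0,0,1],[0,0,0,0,0,0,1]]

```text
time: 21.65
tool_pos: [0.5944, -0.2035, 0.2588]
tool_rot: [0.003, -0.053, 0.999, 0.0]
contact_force: [-5.4, 0.8, 4.0]
gripper_width: 0.199
grasp_force: 60.5
```

Run:
```python
from h import *
est()
im,P=grab("top");hsv=cv2.cvtColor(im,cv2.COLOR_BGR2HSV);L=(P-LM)@F
for n,y in dict(a=-.175,b=-.023,f=.072,c=.192).items():
    m=(hsv[...,0]<22)&(hsv[...,1]>120)&(abs(L[...,1]-y)<.045)&(abs(L[...,0])<.07)&(L[...,2]>.06)&(L[...,2]<.14)
    print(n,m.sum(),L[m].mean(0).round(4))
```

```text
t 21.65 fil [ 0.097  -0.1846  0.2508] ang 0.002 rad 0.0425 f [-5.3  1.4  4. ] grip 16.9 60.491710875649005
a 0 [nan nan nan]
b 216 [-0.0089 -0.0231  0.0919]
f 205 [-0.0071  0.0731  0.0923]
c 216 [0.0017 0.1918 0.0916]<stdin>:6: RuntimeWarning: Mean of empty slice.
  ret = um.true_divide(
```

Bottle a is hidden by the arm in the top view, but the wrist view shows it standing in place. Everything is as asked.

```bash
python3 -c "
from plant import manip
print(manip.job_done())"
```

```text
the job is handed in; nothing more can be done
None
```

The tipped bottle stands upright and released in its gap, the other three are in place, and the valve was screwed shut to its stop and backed off two full turns (by measured handle position) with the handle still held; I handed it in at about 22 s, and no verdict came back.

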